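# Tip the registration buttons out of the tilt-out bin

### The job

On the print bench two little stands each hold a tilt-out bin over a white catch tray. Take the blue bin by its black side handle and pull it forward and over, all the way to its stop, so that both brass registration buttons tip out into the tray in front of it; leave the bin standing at its stop and let go. Leave the grey bin as it is.

Things in the scene. Friction and masses are not known exactly. Their poses are not given: they have to be found in the camera images.
- blue_stand: fixed stand with the blue bin (another has a grey one). Origin at bench height below the bin's axle; x to the stand's back, y along the axle, z up. Axle level, 130 mm up, between aluminium cheeks (outer faces y +-56 mm, x +-20 mm, tops 152 mm up). White catch tray in front: x -195 to -35 mm, y +-60 mm, inner floor 12 mm, rim 48 mm up. Plywood foot: x -205 to 85 mm, y +-65 mm, 8 mm thick.
- blue_bin (a joint): tilt of the blue bin about the axle, rad: 0 = home, mouth up; grows as its top is pulled to the stand's -x, over and down, to the stop at 2.4, mouth facing the tray. Stiff hinge (0.3 N m, 4 to 8 N at the handle): the bin stays where left. Open box 60 x 90 x 85 mm (deep, wide, high), 4 mm walls; at home it spans x -6 to 54, y +-45, z 122 to 207 mm in the stand's frame.
- blue_handle (a point): grip point of the blue bin's handle, a level round black rubber bar 14 mm thick along the stand's y, sticking out of the bin's +y side from y = 45 to 115 mm; the point is on its centre line at y = 90 mm. It turns with the bin on a 70 mm radius about the axle: right above it (200 mm up) at home; 47 mm in front of it and 52 mm lower (78 mm up) at the stop. The bar turns in a light pinch.
- button_a: first brass registration button: a disc 30 mm across and 10 mm thick with a 12 mm wide, 8 mm high stud on top, about 60 g; origin at the centre of its underside. It starts loose on the floor of the blue bin.
- button_b: second brass registration button: a disc 30 mm across and 10 mm thick with a 12 mm wide, 8 mm high stud on top, about 60 g; origin at the centre of its underside. It starts loose on the floor of the blue bin.
- grey_bin (a joint): tilt of the other, grey bin (same make, steel clips inside), rad, same meaning; not to be moved.

How it is judged (in metres and radians):
On the way, in this order (a step that is already met when the one before it is completed fails the run):
1. the blue bin is pulled about half way over with both buttons still in it (value of joint blue_bin above 1 rad and height (world z) of each of button_a, button_b above 0.09 m), for 0.05 s.
2. the blue bin is pulled to its stop (within 10 degrees) (value of joint blue_bin above 2.225 rad), for 0.2 s.
At the end, for the whole second after the job is handed in: the blue bin stands at its stop (within 10 degrees) and both brass buttons lie at rest inside the white tray in front of it (value of joint blue_bin above 2.225 rad and x of button_a in the frame of blue_stand between -0.195 and -0.035 m and y of button_a in the frame of blue_stand between -0.06 and 0.06 m and z of each of button_a, button_b in the frame of blue_stand below 0.055 m and linear speed of each of button_a, button_b below 0.03 m/s and x of button_b in the frame of blue_stand between -0.195 and -0.035 m and y of button_b in the frame of blue_stand between -0.06 and 0.06 m); the robot touches nothing.
It fails at once if the grey bin is tilted (past 0.25 rad) (value of joint grey_bin above 0.25 rad).
It also fails if it takes over 40 s, if anything falls off the work surface, if the arm or the gripper's body presses on something with over 40 N, if the wrist force passes 120 N, or if a joint passes its speed limit or range.

### The arm

A 7-joint arm with a two-finger parallel gripper is mounted at the origin on the work surface. World frame = base frame: x ahead of the robot, y to its left, z up, the work surface at z = 0. Lengths are in mm, angles in rad, forces in N, time in s.
With the tool pointing down it reaches from about 400 to 900 mm from the base axis. Payload 5.6 kg.
Tool frame: the origin (TCP) lies midway between the tips of the shut fingers; the grasp point (between the pads) lies 19 mm behind it; x points along the fingers, y is the direction in which the jaws open and shut, and the axes are right-handed (so a half turn about x gives the same grasp; the last joint's range is limited). The gripper opens to 92 mm and grips with 3 to 60 N. Pads are 20 mm wide; open, the fingers measure 128 mm over their backs; the gripper's body (75 mm by 189 mm) begins 69 mm behind the grasp point.
Start: joints at [-1.286, 0.468, -0.012, 1.603, 0.006, 1.071, -0.056], TCP at [209.316, 615.383, 214.592] pointing down, gripper open.
Joint ranges: [-2.53, 2.53], [-0.31, 2.02], [-1.57, 1.55], [0.28, 2.44], [-1.29, 4.43], [0.15, 1.84], [-2.92, 2.92]. Speed limits (rad/s): [2.57, 2.57, 3.14, 3.14, 3.14, 3.14, 3.14].

### API

Orientations are given as a unit quaternion [x, y, z, w].
In Python, from station import ctrl, optics gives the robot as it stands.
- The arm moves only by the tool apply_moves, never from a script. Its argument "steps" is text: rows parted by semicolons, each of 4 numbers parted by spaces: the shift along the tool's x, y, z each as a share of 0.1 m, from -1 to 1, then the turn about the tool's x as a share of 60 degrees, from -1 to 1. In form: dx dy dz yaw; .... A call has 1 to 10 rows; each row is the pose to reach, as a shift and turn from the pose commanded when the call began, along the tool's axes at that moment; what a row does not reach only later rows make up. A row lasts 1/10 s, in which the tool goes at most 50 mm and 8.59 degrees, less where a joint would pass 70% of its speed; a pose out of reach is approached as far as the arm can. A call with a number of a shift or a turn outside -1 to 1 is refused whole. A call with a gripper value outside its range is refused whole. "hand" is the finger opening in mm, from 0 to 91.9, set as the call begins (left out, the last holds). The fingers move at their own pace and stop on an object; the grip force is fixed at half the most. Time passes only in rows, so rows that repeat a pose let the fingers close. It gives the time, the measured TCP pose, the force and the opening at its end, in the units of the state.
- ctrl.observe(): the state, without advancing time (a new reading comes with each control period).
- optics.capture(name): name is "side" or "top"; returns a dict with "image" (480x640x3 uint8, red, green, blue), "range_z" (480x640 float32, mm along the optical axis (not along the pixel's ray), 0 where there is no reading), "fx", "fy", "cx", "cy" (pixels), "distortion" ([k1, k2, p1, p2, k3] as OpenCV has them; the pictures are not rectified), "rvec" (rotation vector, rad) and "tvec" (3), from world to camera coordinates, as OpenCV has them. Camera axes: x right, y down, z forward; pixel columns grow to the right and rows downward; lengths in mm; the calibration is good to about 2 mm. A picture is of the moment at which its call begins.
- ctrl.hand_in(): hands the job in, once; it reports no verdict.
The state is a dict: "t": time; "joints": joint angles; "joint_velocities": joint speeds; "joint_torque": joint torques, N m; "eef_pos": TCP position; "tcp_rot": TCP orientation; "contact_force": force on the tool from outside, world axes, zero at the start; "ft_torque": the same for the moment, N m; "grip_width": finger opening in mm.
Only numpy, scipy, OpenCV 4.12 (cv2) and the standard library are available. Lean on these libraries where they do the work, as an engineer would, in place of code of your own. Each camera call takes 0.05 s, during which the arm holds its last target. There are 200 camera calls.

## Working session

There is one attempt and no reset: what is moved stays moved. The work goes in short steps, Python scripts to look and compute and a tool call to move; the robot and the scene stay as the last step left them, time stands still between calls to the robot, and variables do not carry over. Pictures are saved under pics/ and viewed, about 8 in all and at most 12, crops included, and the job is handed in when it is done.

Besides the shell and the picture viewer there is one more tool, called after "Request:" as name(argument=value, ...) on one line, values as JSON. apply_moves: Moves the arm, as the interface text tells. Its arguments: {"type":"object","properties":{"steps":{"type":"string"},"hand":{"type":"number"}},"required":["steps"]}

```bash
mkdir -p pics; ls; cat > h.py <<'E'
import numpy as np, cv2
from station import ctrl, optics
def cloud(c):
    h,w=c["range_z"].shape; K=np.array([[c["fx"],0,c["cx"]],[0,c["fy"],c["cy"]],[0,0,1.]])
    u,v=np.meshgrid(np.arange(w),np.arange(h))
    p=cv2.undistortPoints(np.stack([u,v],-1).reshape(-1,1,2).astype(float),K,np.array(c["distortion"],float)).reshape(h,w,2)
    z=c["range_z"].astype(float); P=np.dstack([p[...,0]*z,p[...,1]*z,z])
    R,_=cv2.Rodrigues(np.array(c["rvec"],float)); return (P-np.array(c["tvec"]).ravel())@R   # R^T(P-t)
def save(c,n): cv2.imwrite(f"pics/{n}.png",cv2.cvtColor(c["image"],cv2.COLOR_RGB2BGR))
E
python3 - <<'E'
from h import *
s=ctrl.observe(); print({k:np.round(v,3) for k,v in s.items()})
for n in("top","side"):
    c=optics.capture(n); save(c,n+"1"); np.savez(n+"1",**c)
    R,_=cv2.Rodrigues(np.array(c["rvec"],float)); print(n,-R.T@np.array(c["tvec"]).ravel(),R[2])
    P=cloud(c); hsv=cv2.cvtColor(c["image"],cv2.COLOR_RGB2HSV)
    m=(hsv[...,0]>95)&(hsv[...,0]<130)&(hsv[...,1]>110)&(c["range_z"]>0)
    q=P[m]; print(m.sum(),np.percentile(q,[1,50,99],axis=0).round())
E
```

```text
pics
{'t': np.float64(0.0), 'joints': array([-1.286,  0.468, -0.012,  1.604,  0.006,  1.071, -0.056]), 'joint_velocities': array([ 0.001, -0.   ,  0.   , -0.001, -0.001, -0.   ,  0.001]), 'joint_torque': array([ 0.0000e+00, -5.2057e+01, -1.2000e-02, -2.4374e+01, -5.7000e-02,
        1.7000e-02,  0.0000e+00]), 'eef_pos': array([209.159, 614.811, 213.646]), 'tcp_rot': array([ 0.115,  0.698, -0.116,  0.698]), 'contact_force': array([-0.795,  0.287, -0.194]), 'ft_torque': array([-0.017, -0.016,  0.035]), 'grip_width': np.float64(92.151)}
top [531.03960744 -30.36111625 907.2194028 ] [ 0.08278584 -0.04333805 -0.99562459]
4249 [[ 351. -348.   -3.]
 [ 610.  105.   87.]
 [ 884.  438.  208.]]
side [ 540.75600991 -837.67531532  702.75828472] [ 0.05371951  0.8226128  -0.56605864]
2768 [[ 352. -350.   -1.]
 [ 610.   43.  128.]
 [ 883.  433.  208.]]
```

View pics/top1.png

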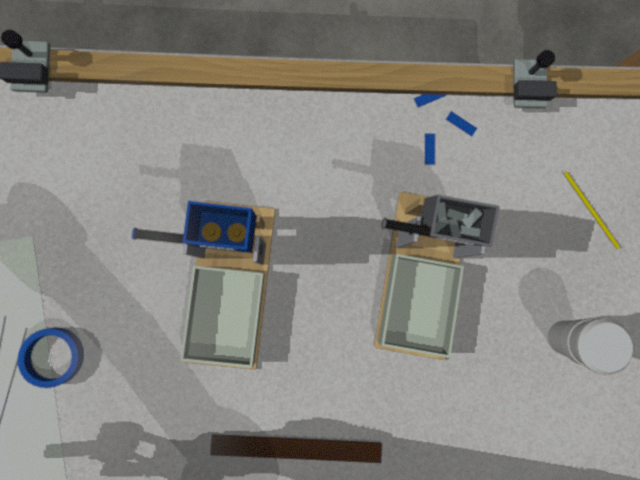

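View pics/side1.png

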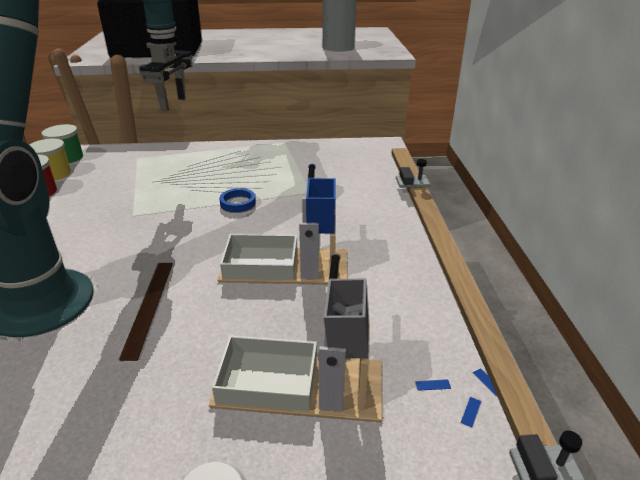

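The top view shows the blue bin at about (220,227) with two brass buttons inside. Its handle ends at (135,234) and its tray is at (225,315). The grey bin is at (462,220). In the side view the blue bin is at (320,205), behind the grey one.

```bash
python3 - <<'E'
from h import *
c=dict(np.load("top1.npz")); P=cloud(c); hsv=cv2.cvtColor(c["image"],cv2.COLOR_RGB2HSV)
V,U=np.mgrid[:480,:640]
roi=(U>120)&(U<290)&(V>185)&(V<270)
rim=roi&(hsv[...,0]>95)&(hsv[...,0]<130)&(hsv[...,1]>110)&(abs(P[...,2]-207)<6)
q=P[rim][:,:2].astype(np.float32); r=cv2.minAreaRect(q); print("rim",len(q),r, P[rim][:,2].mean())
hd=(U>125)&(U<183)&(V>222)&(V<248)&(hsv[...,2]<110)&(P[...,2]>180)&(P[...,2]<225)
q=P[hd]; print("handle",len(q)); 
l=cv2.fitLine(q[:,:2].astype(np.float32),cv2.DIST_HUBER,0,.01,.01).ravel(); print(l,np.percentile(q,[2,50,98],axis=0).round(1), np.degrees(np.arctan2(l[1],l[0])))
# tray rim
tr=(U>170)&(U<280)&(V>255)&(V<375)&(abs(P[...,2]-48)<5)&(hsv[...,1]<60)
q=P[tr][:,:2].astype(np.float32); r2=cv2.minAreaRect(q); print("tray",len(q),r2,cv2.boxPoints(r2).round())
E
```

```text
rim 620 ((609.4090576171875, 120.78772735595703), (157.88320922851562, 59.880577087402344), 84.57622528076172) 205.69215073111104
handle 455
[9.6982464e-02 9.9528611e-01 5.8991791e+02 1.6796558e+02] [[581.9 136.  200.4]
 [589.9 168.7 204.8]
 [598.  200.3 207.8]] 84.43456
tray 862 ((481.38116455078125, 98.79811096191406), (119.8691635131836, 187.339111328125), 84.74053955078125) [[383.  48.]
 [569.  31.]
 [580. 150.]
 [394. 167.]]
```

```bash
cat >> h.py <<'E'
from scipy.spatial.transform import Rotation as Ro
YAW=np.radians(-5.4); X=np.array([np.cos(YAW),np.sin(YAW),0]); Y=np.array([-X[1],X[0],0]); Z=np.array([0,0,1.])
O=571.6*X+143.0*Y
def W(x,y,z): return O+x*X+y*Y+z*Z
def to(T,s=None):   # shift in shares, yaw share to align tool y with +-X
    s=s or ctrl.observe(); R=Ro.from_quat(s["tcp_rot"]).as_matrix()
    d=R.T@(np.array(T)-s["eef_pos"])/100
    a=R.T@X; ang=np.arctan2(a[2],a[1]); ang=(ang+np.pi/2)%np.pi-np.pi/2
    return d.round(3),round(ang/(np.pi/3),3)
E
python3 - <<'E'
from h import *
s=ctrl.observe(); print(O,W(0,98,200),Ro.from_quat(s["tcp_rot"]).as_matrix().round(3))
print(to(W(0,98,265)), s["t"])
E
```

```text
[582.52070777  88.57304905   0.        ] [591.74332248 186.13812158 200.        ] [[-0.     0.322  0.947]
 [-0.001  0.947 -0.322]
 [-1.    -0.002  0.   ]]
(array([-0.508, -2.828,  5.003]), np.float64(1.277)) 0.1
```

Request:
apply_moves(steps="-0.5 0 0 0; -0.5 -0.28 0.5 0; -0.5 -0.56 1 0", hand=60)

```text
t: 0.4
eef_pos: [275.9, 541.5, 265.4]
tcp_rot: [0.115, 0.698, -0.113, 0.698]
contact_force: [0.8, 0.0, 0.4]
grip_width: 69.5
```

Request:
apply_moves(steps="0 -0.28 0.5 0; 0 -0.56 1 0")

```text
t: 0.6
eef_pos: [344.0, 464.8, 264.3]
tcp_rot: [0.115, 0.698, -0.115, 0.698]
contact_force: [0.2, 0.8, 0.3]
grip_width: 60.5
```

Request:
apply_moves(steps="0 -0.28 0.5 0; 0 -0.56 1 0")

```text
t: 0.8
eef_pos: [410.8, 390.5, 264.4]
tcp_rot: [0.115, 0.698, -0.115, 0.698]
contact_force: [0.2, 0.5, 0.3]
grip_width: 60.1
```

Request:
apply_moves(steps="0 -0.28 0.5 0.1; 0 -0.56 1 0.2;0 -0.56 1 0.35; 0 -0.56 1 0.5; 0 -0.56 1 0.65; 0 -0.56 1 0.75; 0 -0.56 1 0.85;0 -0.56 1 0.95;0 -0.56 1 1")

```text
t: 1.7
eef_pos: [486.3, 307.0, 264.1]
tcp_rot: [0.449, 0.546, -0.45, 0.546]
contact_force: [0.2, -0.8, -0.1]
grip_width: 59.8
```

```bash
python3 - <<'E'
from h import *
s=ctrl.observe(); print(to(W(0,98,265)), s["t"],s["eef_pos"],s["joints"])
E
```

```text
(array([-0.009,  0.804,  1.388]), np.float64(0.274)) 1.7 [486.25276073 306.96659392 264.14026264] [-0.8850078   0.29480571  0.32599203  1.75468244 -0.10388467  1.10987024
 -0.33321736]
```

Request:
apply_moves(steps="0 0.27 0.46 0.1; 0 0.54 0.92 0.2; 0 0.54 0.92 0.274; 0 0.54 0.92 0.274")

```text
t: 2.1
eef_pos: [558.3, 225.0, 264.1]
tcp_rot: [-0.523, -0.475, 0.524, -0.476]
contact_force: [-0.2, 0.5, 0.2]
grip_width: 60.2
```

```bash
python3 - <<'E'
from h import *
s=ctrl.observe(); print(to(W(0,98,265)), s["t"],s["eef_pos"],Ro.from_quat(s["tcp_rot"]).as_matrix().round(3))
E
```

```text
(array([-0.008,  0.37 ,  0.355]), np.float64(-0.001)) 2.1 [558.3350987  225.04517905 264.14766357] [[-0.     0.995 -0.095]
 [-0.001 -0.095 -0.995]
 [-1.    -0.     0.001]]
```

Request:
apply_moves(steps="0 0.37 0.355 0; 0 0.37 0.355 0; 0.2 0.37 0.355 0; 0.4 0.37 0.355 0; 0.6 0.37 0.355 0; 0.83 0.37 0.355 0; 0.83 0.37 0.355 0; 0.83 0.37 0.355 0")

```text
t: 2.9
eef_pos: [590.4, 189.7, 181.7]
tcp_rot: [-0.522, -0.478, 0.522, -0.477]
contact_force: [0.1, 0.2, 0.4]
grip_width: 60.0
```

```bash
python3 - <<'E'
from h import *
s=ctrl.observe(); print(to(W(0,98,181)), s["t"],s["eef_pos"],s["contact_force"])
a=optics.capture("top")["image"][130:370,60:380]; b=optics.capture("side")["image"][80:320,160:480]
cv2.imwrite("pics/g2.png",cv2.resize(np.vstack([a,b])[...,::-1],None,fx=1.25*1.0,fy=1.25))
E
```

```text
(array([0.007, 0.016, 0.034]), np.float64(0.005)) 2.9 [590.4454611  189.7051625  181.66816173] [0.11204417 0.15420966 0.35382329]
```

View pics/g2.png

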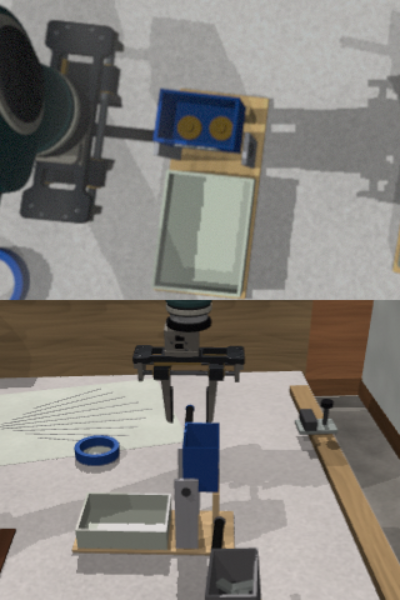

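The fingers straddle the handle (top of the picture, about (100,130)), clear of the bin. Now I'll close them.

Request:
apply_moves(steps="0 0.02 0.03 0; 0 0.02 0.03 0; 0 0.02 0.03 0; 0 0.02 0.03 0; 0 0.02 0.03 0; 0 0.02 0.03 0; 0 0.02 0.03 0", hand=0)

```text
t: 3.7
eef_pos: [591.1, 185.7, 181.5]
tcp_rot: [-0.521, -0.478, 0.523, -0.476]
contact_force: [-5.0, -0.0, 4.4]
grip_width: 13.2
```

```bash
python3 - <<'E'
from h import *
s=ctrl.observe(); p=np.array(s["eef_pos"])-O; print(p@X,p@Y,p[2],s["grip_width"],s["contact_force"])
for t in np.arange(0,2.41,.1): print(round(t,1),"x %.3f y %.3f"%(.7*(1-np.cos(t)),-.7*np.sin(t)))
E
```

```text
-0.5819553794820208 97.47221720694071 181.48366731214657 13.189200796116907 [-4.95218340e+00 -1.72658035e-03  4.42972571e+00]
0.0 x 0.000 y -0.000
0.1 x 0.003 y -0.070
0.2 x 0.014 y -0.139
0.3 x 0.031 y -0.207
0.4 x 0.055 y -0.273
0.5 x 0.086 y -0.336
0.6 x 0.122 y -0.395
0.7 x 0.165 y -0.451
0.8 x 0.212 y -0.502
0.9 x 0.265 y -0.548
1.0 x 0.322 y -0.589
1.1 x 0.382 y -0.624
1.2 x 0.446 y -0.652
1.3 x 0.513 y -0.674
1.4 x 0.581 y -0.690
1.5 x 0.650 y -0.698
1.6 x 0.720 y -0.700
1.7 x 0.790 y -0.694
1.8 x 0.859 y -0.682
1.9 x 0.926 y -0.662
2.0 x 0.991 y -0.637
2.1 x 1.053 y -0.604
2.2 x 1.112 y -0.566
2.3 x 1.166 y -0.522
2.4 x 1.216 y -0.473
```

Request:
apply_moves(steps="0.003 -0.07 0 0; 0.014 -0.139 0 0; 0.031 -0.207 0 0; 0.055 -0.273 0 0; 0.086 -0.336 0 0; 0.122 -0.395 0 0; 0.165 -0.451 0 0; 0.212 -0.502 0 0; 0.212 -0.502 0 0")

```text
t: 4.6
eef_pos: [545.7, 190.1, 162.4]
tcp_rot: [0.525, 0.475, -0.52, 0.478]
contact_force: [2.8, -0.6, 4.5]
grip_width: 13.4
```

```bash
cat > chk.py <<'E'
from h import *
import sys
s=ctrl.observe(); p=np.array(s["eef_pos"])-O; p[2]+=19; print(s["t"],p@X,p@Y,p[2],"theta by tool",np.arctan2(-(p@X),p[2]-130),np.hypot(p@X,p[2]-130),s["grip_width"],s["contact_force"],s["ft_torque"])
if len(sys.argv)>1:
    a=optics.capture("top")["image"][130:370,60:380]; b=optics.capture("side")["image"][80:320,160:480]
    cv2.imwrite(f"pics/{sys.argv[1]}.png",cv2.resize(np.vstack([a,b])[...,::-1],None,fx=1.25,fy=1.25))
E
python3 chk.py g3
```

```text
4.6 -46.234795284294215 97.61555342495093 181.35741152739982 theta by tool 0.732956277318653 69.10311146233066 13.390687375396954 [ 2.83813096 -0.56021862  4.50611532] [-0.21468611 -0.92281395  0.04843138]
```

View pics/g3.png

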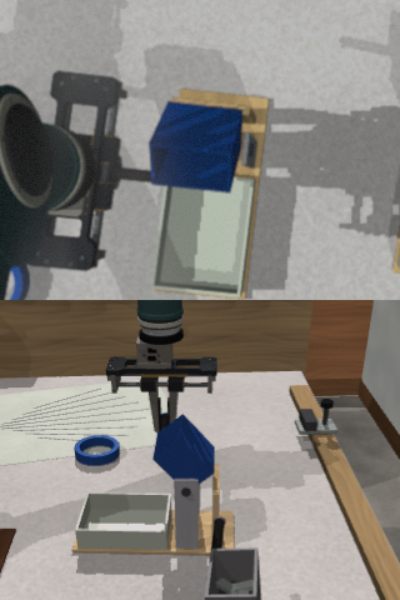

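The handle is still gripped and the bin is tilted about 45° with no buttons in the tray. I'll keep following the arc.

Request:
apply_moves(steps="0.053 -0.046 0 0; 0.11 -0.087 0 0; 0.17 -0.122 0 0; 0.234 -0.15 0 0; 0.301 -0.172 0 0; 0.369 -0.188 0 0; 0.438 -0.196 0 0; 0.508 -0.198 0 0; 0.508 -0.198 0 0")

```text
t: 5.6
eef_pos: [521.6, 192.2, 109.1]
tcp_rot: [-0.522, -0.477, 0.523, -0.476]
contact_force: [-3.2, 0.8, -2.1]
grip_width: 12.9
```

```bash
python3 chk.py g4
```

```text
5.6 -70.41821534030957 97.4803777788071 128.1423313488243 theta by tool 1.5971707227570802 70.44271420474776 12.901897799707033 [-3.18247406  0.78911824 -2.06833293] [ 0.19905047  0.52740345 -0.08797269]
```

View pics/g4.png

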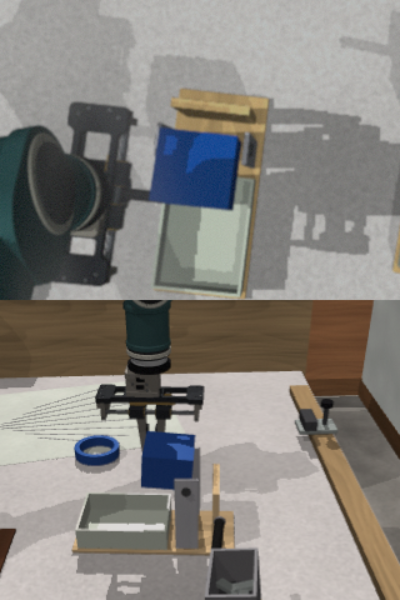

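The bin is level at about 1.6 rad and the tray is still empty. On to the stop.

Request:
apply_moves(steps="0.07 0.006 0 0; 0.139 0.018 0 0; 0.206 0.038 0 0; 0.271 0.063 0 0; 0.333 0.096 0 0; 0.392 0.134 0 0; 0.446 0.178 0 0; 0.496 0.227 0 0; 0.51 0.245 0 0; 0.51 0.245 0 0")

```text
t: 6.7
eef_pos: [537.5, 190.6, 54.2]
tcp_rot: [-0.516, -0.481, 0.527, -0.473]
contact_force: [-16.9, 5.0, -9.8]
grip_width: 13.2
```

```bash
python3 chk.py g5
```

```text
6.7 -54.39583421316805 97.38732565579866 73.17647143432569 theta by tool 2.3780190073892653 78.66269877394538 13.186705867744017 [-16.87469658   4.96844605  -9.83158524] [ 0.79282874  3.12428425 -0.07927457]
```

View pics/g5.png

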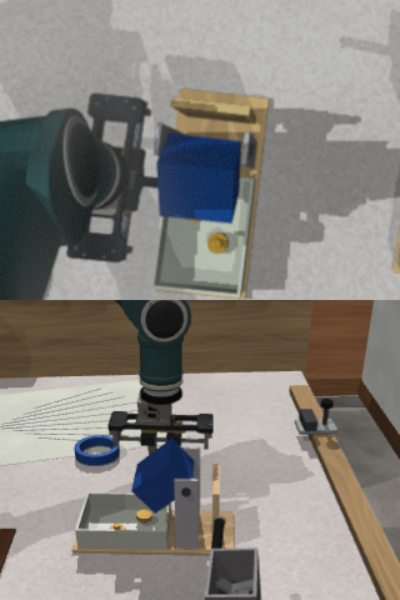

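One button lies in the tray at about (218,242) in the top crop. A second shows at (145,515) in the side crop. The tool sits off the arc, so I'll measure the actual bin tilt from its faces.

```bash
cat > tilt.py <<'E'
from h import *
c=optics.capture("top"); P=cloud(c)-O; S=np.dstack([P@X,P@Y,P[...,2]]); hsv=cv2.cvtColor(c["image"],cv2.COLOR_RGB2HSV)
blue=(hsv[...,0]>95)&(hsv[...,0]<130)&(hsv[...,1]>100)&(abs(S[...,0])<120)&(abs(S[...,1])<38)&(S[...,2]>60)
xs=S[blue]; rs=np.random.default_rng(0)
for k in range(2):
    A=xs[:,[0,2]]; best=None
    for _ in range(400):
        i,j=rs.integers(len(A),size=2); d=A[j]-A[i]
        if np.hypot(*d)<15: continue
        n=np.array([-d[1],d[0]])/np.hypot(*d); m=abs((A-A[i])@n)<1.5
        if best is None or m.sum()>best.sum(): best=m
    q=A[best]; l=cv2.fitLine(q.astype(np.float32),cv2.DIST_HUBER,0,.01,.01).ravel()
    a=np.arctan2(l[1],l[0])%np.pi; print("n",best.sum(),"line angle",a,"if floor theta",np.pi-a if 0 else (-a)%np.pi,(np.pi-a),"if back wall",(np.pi/2-a)%np.pi, "x",np.percentile(q[:,0],[2,98]).round(),"z",np.percentile(q[:,1],[2,98]).round())
    xs=xs[~best]
br=(hsv[...,0]>12)&(hsv[...,0]<32)&(hsv[...,1]>120)&(S[...,0]>-195)&(S[...,0]<-35)&(abs(S[...,1])<60)&(S[...,2]<120)
n,_,st,ce=cv2.connectedComponentsWithStats(br.astype(np.uint8)); L=_
for i in range(1,n):
    if st[i,4]>8: print("brass",st[i,4],ce[i].round(),np.median(S[L==i],axis=0).round(),S[L==i][:,2].max())
print(ctrl.observe()["t"],ctrl.observe()["contact_force"])
E
python3 tilt.py
```

```text
n 1872 line angle 0.701972 if floor theta 2.4396207 2.4396207 if back wall 0.86882436 x [-91. -29.] z [123. 175.]
n 1136 line angle 2.2663648 if floor theta 0.8752279 0.8752279 if back wall 2.4460244 x [-27.   9.] z [131. 174.]
brass 195 [234. 324.] [-128.  -18.   22.] 32.67754142570795
6.85 [-16.33757457   3.86084827 -10.00519079]
```

Request:
apply_moves(steps="0 0 0 0; 0 0 0 0; 0 0 0 0")

```text
t: 7.15
eef_pos: [537.5, 190.6, 54.2]
tcp_rot: [-0.516, -0.481, 0.527, -0.473]
contact_force: [-15.5, 3.3, -11.4]
grip_width: 13.3
```

```bash
python3 tilt.py; python3 chk.py; python3 - <<'E'
from h import *
c=optics.capture("side"); P=cloud(c)-O; S=np.dstack([P@X,P@Y,P[...,2]]); hsv=cv2.cvtColor(c["image"],cv2.COLOR_RGB2HSV)
br=(hsv[...,0]>12)&(hsv[...,0]<32)&(hsv[...,1]>130)&(S[...,0]>-195)&(S[...,0]<-5)&(abs(S[...,1])<60)&(S[...,2]>8)
n,L,st,ce=cv2.connectedComponentsWithStats(br.astype(np.uint8))
for i in range(1,n):
    if st[i,4]>8: print("brass",st[i,4],ce[i].round(),np.median(S[L==i],axis=0).round(),S[L==i][:,2].max())
b=c["image"][150:300,210:360]; cv2.imwrite("pics/s6.png",cv2.resize(b[...,::-1],None,fx=4,fy=4))
E
```

```text
n 1888 line angle 0.6992617 if floor theta 2.442331 2.442331 if back wall 0.87153465 x [-91. -29.] z [123. 175.]
n 1123 line angle 2.270269 if floor theta 0.8713238 0.8713238 if back wall 2.44212 x [-27.   9.] z [131. 174.]
brass 196 [234. 324.] [-128.  -19.   22.] 32.553317500028555
7.2 [-15.6221997    3.76185447 -10.63787971]
7.2 -54.46634278386653 97.37681825372411 73.15469457718125 theta by tool 2.3775633277448596 78.72719507808719 12.898299819684418 [-15.6221997    3.76185447 -10.63787971] [ 0.8417336   3.06221747 -0.11910011]
brass 90 [275. 252.] [-82.  12.  29.] 33.777763805124266
brass 29 [253. 261.] [-128.  -17.   28.] 32.29194474970425
```

View pics/s6.png

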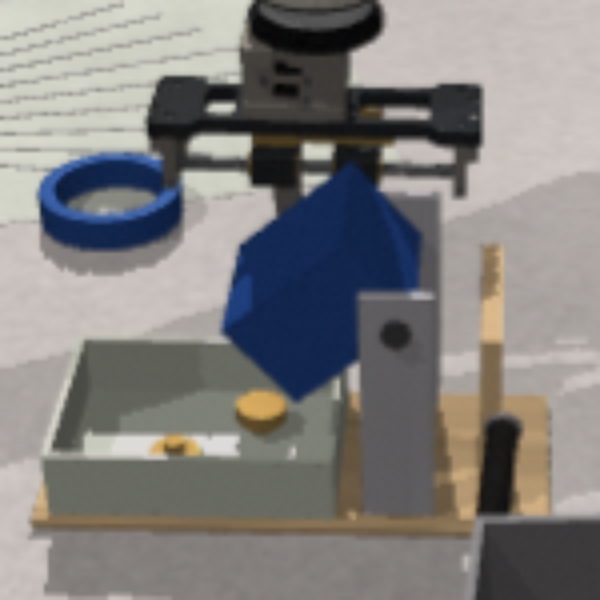

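Both buttons are in the tray: one at stand (-128,-18), the other at (-82,12), upside down. Both bin faces give a tilt of about 2.27 rad, which is 7° short of the stop. The gripper body is also low next to the cheek. I'll let go, rise, and push the bar the rest of the way from above with shut fingertips.

Request:
apply_moves(steps="0 0 0 0; 0 0 0 0; 0 0 0 0; 0 0 0 0; 0 0 0 0", hand=50)

```text
t: 7.75
eef_pos: [548.8, 189.4, 59.3]
tcp_rot: [0.523, 0.476, -0.522, 0.477]
contact_force: [0.7, -0.1, -0.5]
grip_width: 49.7
```

Request:
apply_moves(steps="-0.2 0 0 0; -0.5 0 0 0; -0.8 0 0 0; -0.8 0 0 0;-0.8 0 0 0")

```text
t: 8.25
eef_pos: [548.2, 189.7, 139.5]
tcp_rot: [0.523, 0.476, -0.521, 0.477]
contact_force: [0.3, -0.0, -0.3]
grip_width: 49.9
```

```bash
python3 tilt.py; python3 chk.py; python3 -c "
from h import *
print(to(W(-52,98,102)))"
```

```text
n 1882 line angle 0.69968456 if floor theta 2.4419081 2.4419081 if back wall 0.8711118 x [-91. -29.] z [123. 175.]
n 1127 line angle 2.2654173 if floor theta 0.8761754 0.8761754 if back wall 2.446972 x [-27.   8.] z [131. 174.]
brass 196 [234. 324.] [-128.  -18.   22.] 31.826701261715645
8.3 [ 0.36949982 -0.08384244  0.14028309]
8.3 -44.41632272770829 97.19435201165066 157.52237822797906 theta by tool 1.0160566471524064 52.2521868248198 50.186651999334025 [ 0.36949982 -0.08384244  0.14028309] [-0.06729791  0.11199959 -0.00850064]
(array([ 0.365, -0.076, -0.008]), np.float64(0.003))
```

Request:
apply_moves(steps="0 -0.07 0 0; 0 -0.07 0 0; 0 -0.07 0 0; 0 -0.07 0 0; 0 -0.07 0 0; 0.2 -0.07 0 0; 0.37 -0.07 0 0; 0.37 -0.07 0 0; 0.37 -0.07 0 0", hand=0)

```text
t: 9.2
eef_pos: [540.6, 190.1, 101.7]
tcp_rot: [-0.522, -0.477, 0.522, -0.477]
contact_force: [0.4, 1.2, 0.8]
grip_width: 0.2
```

Request:
apply_moves(steps="0.05 0 0 0; 0.1 0.01 0 0; 0.12 0.02 0 0; 0.14 0.03 0 0; 0.14 0.03 0 0; 0.14 0.03 0 0")

```text
t: 9.8
eef_pos: [544.9, 190.1, 88.3]
tcp_rot: [0.523, 0.476, -0.521, 0.477]
contact_force: [2.2, 1.1, 4.3]
grip_width: 0.1
```

```bash
python3 tilt.py; python3 chk.py
```

```text
n 1776 line angle 0.773994 if floor theta 2.3675988 2.3675988 if back wall 0.79680234 x [-90. -32.] z [117. 173.]
n 1184 line angle 2.3453147 if floor theta 0.796278 0.796278 if back wall 2.3670745 x [-31.   8.] z [132. 171.]
brass 196 [234. 324.] [-128.  -19.   22.] 31.293048494850876
9.85 [3.12945377 0.5433876  3.80272203]
9.85 -47.08477389517603 97.57209929834372 107.2792447071506 theta by tool 2.0203866955871863 52.280098066447756 0.5326699169920296 [3.12945377 0.5433876  3.80272203] [-0.03398833 -0.67612515 -0.00689023]
```

It is moving freely, now at about 2.345 rad. A few millimetres more to reach the stop.

Request:
apply_moves(steps="0.03 0.01 0 0; 0.05 0.02 0 0; 0.07 0.02 0 0; 0.07 0.02 0 0; 0.07 0.02 0 0")

```text
t: 10.35
eef_pos: [547.5, 190.0, 84.9]
tcp_rot: [0.524, 0.476, -0.521, 0.477]
contact_force: [-5.2, -4.0, 31.7]
grip_width: 0.8
```

```bash
python3 tilt.py; python3 chk.py
```

```text
n 1713 line angle 0.83132243 if floor theta 2.3102703 2.3102703 if back wall 0.73947394 x [-89. -35.] z [112. 171.]
n 1257 line angle 2.3964462 if floor theta 0.7451465 0.7451465 if back wall 2.3159428 x [-33.   8.] z [132. 170.]
brass 199 [234. 324.] [-128.  -18.   21.] 31.511037214065894
10.4 [-5.26969583 -2.44488683 31.40667105]
10.4 -44.447391959632675 97.64925433225761 103.91949804482486 theta by tool 2.1014328553833703 51.534097782411145 0.7371860166696371 [-5.26969583 -2.44488683 31.40667105] [-0.81153071  1.38518985  0.07935687]
```

At the stop: the fit gives 2.40 rad and the force rose to 31 N. Retreat straight up.

Request:
apply_moves(steps="-0.3 0 0 0; -0.7 0 0 0; -1 0 0 0; -1 0 0 0; -1 0 0 0; -1 0 0 0; -1 0 0 0")

```text
t: 11.1
eef_pos: [544.3, 189.5, 179.0]
tcp_rot: [-0.521, -0.477, 0.523, -0.476]
contact_force: [0.6, 0.0, 0.1]
grip_width: 0.3
```

```bash
python3 tilt.py; python3 chk.py g7
```

```text
n 1694 line angle 0.82685363 if floor theta 2.3147392 2.3147392 if back wall 0.74394274 x [-89. -34.] z [112. 171.]
n 1247 line angle 2.3986616 if floor theta 0.7429311 0.7429311 if back wall 2.3137274 x [-33.   8.] z [131. 170.]
brass 195 [234. 324.] [-128.  -19.   22.] 31.717003073875123
11.15 [-0.16057797  0.44427993 -0.33784948]
11.15 -47.29963338949941 96.89481883504789 198.15763532596253 theta by tool 0.6066702744713736 82.9621514427389 0.2159373092487703 [-0.16057797  0.44427993 -0.33784948] [-0.1250163   0.09908561  0.00547264]
```

View pics/g7.png

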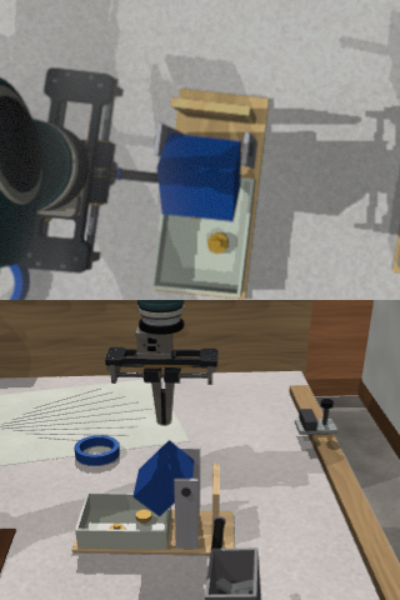

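The bin stands at its stop and the gripper is clear above it. Both buttons lie in the tray, at about (118,525) and (145,515) in the side crop, and the grey bin is untouched.

```bash
python3 -c "
from station import ctrl
print(ctrl.hand_in())"
```

```text
the job is handed in; nothing more can be done
None
```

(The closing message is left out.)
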